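Open the model drawer and balance its dust flap upright

TASK

Pull the drawer of the small bench unit fully out by its handle. Then swing the dust flap inside the drawer up by its pull rod to its balance point, standing straight up over its hinge, and keep it there: the program finishes while the gripper is still holding the flap upright, with the drawer still fully out. Never let the flap go over to the far side, and do not disturb the jars and the bottle that stand beside the unit.

Things in the scene. Friction and masses are not known exactly. Their poses are not given: they have to be found in the camera images.
- drawer_unit: small grey bench drawer unit, housing 150 deep x 210 wide x 95 mm high, fixed to the worktop. Origin: centre of its underside. Its -x axis points out of the front, the way the drawer comes out (roughly to the robot); +y is its left side seen from the robot, z up.
- drawer (a joint): how far the drawer is pulled out along the unit's -x, m: 0 shut, 0.105 fully out at its stop. It slides with about 2.5 N of friction and stays where it is left. At the start it is shut or up to 15 mm open. A plaster model lies loose in it under the flap and just rides along.
- drawer_handle (a point): centre of the steel bar handle on the drawer's grey front: a round bar along the unit's y axis, 11 mm thick and about 110 mm long, its centre line 35 mm in front of the panel and 66 mm above the worktop (29 mm below the housing's top, 24 mm below the panel's top edge). It can be pinched from above.
- flap (a joint): angle of the flap, rad: 0 shut (level in the drawer, as at the start), growing as its free edge rises; 1.571 is straight up, its balance point (its centre of mass, in the plate's plane, is then right above the hinge). Below that it falls shut, beyond it falls over to the far (left) side, to 2.7. The hinge turns freely and does not stay by itself.
- flap_hinge (a point): middle of the flap's hinge line, on top of the drawer's left (+y) wall, 68 mm above the worktop; moves with the drawer. The line runs along the unit's x axis; this point is 91 mm behind the handle bar. The flap is an aluminium plate 82 mm along the hinge, 81 mm wide and 4 mm thick, about 160 g with its rod; under the housing's top until the drawer is out.
- flap_rod (a point): middle of the flap's pull rod: round steel bar 9 mm thick, 59 mm long between two thin side arms, parallel to the hinge line, 120 mm from it, in the flap's plane, 36 mm beyond the plate's edge. Shut, it lies level with the hinge, 120 mm to the unit's -y side; below it 50 mm, beside it 52 mm (right wall) of empty space. Pinched from above it can turn between the fingers through the whole swing.
- separator_jar: small round screw-lid jar, 54 mm across, 62 mm high, left of the unit; leave it alone. Origin: centre of its underside.
- pumice_jar: larger round screw-lid jar, 72 mm across, 75 mm high, right of the unit; leave it alone. Origin: centre of its underside.
- glue_bottle: small slender bottle, 29 mm across, 105 mm high, right of the unit near its front; leave it alone. Origin: centre of its underside.

How it is judged:
By the outcome, as a careful person would: the job done as asked, in the order asked, and still so for the second after the job is handed in, while the arm keeps its last pose, push and grip.
It also fails if it takes over 45 s, if anything falls off the work surface, if the arm or the gripper's body presses on something with over 40 N, if the wrist force passes 120 N, or if a joint passes its speed limit or range.

ROBOT

A 7-joint arm with a two-finger parallel gripper is mounted at the origin on a cart in front of the work surface, level with it; the furniture and walls round the work are solid. World frame = base frame: x ahead of the robot, y to its left, z up, the work surface at z = 0. Lengths are in m, angles in rad, forces in N, time in s.
With the tool pointing down it reaches from about 0.425 to 0.925 m from the base axis. Payload 6.8 kg.
Tool frame: the origin (TCP) lies on the centre line of the jaws, within the pads' length; the fingertips stand bot.tip_reach ahead of it and the grasp point (between the pads) lies 3 mm ahead of it (bot.tip_reach is the distance from the TCP to the fingertips, in m); z points along the fingers, y is the line along which they close (so a half turn about z gives the same grasp; the last joint's range is limited). The gripper opens to 85 mm and grips with 20 to 120 N. Pads are 22 mm wide; open, the fingers measure 114 mm over their backs; the gripper's body (76 mm by 85 mm) begins 54 mm behind the grasp point. The pads swing forward as they close: fully open they stand 13 mm farther back than shut.
Start: joints at [1.118, 0.477, 0.022, 1.555, -0.011, 1.109, -0.083], TCP at [0.228, -0.635, 0.253] pointing down, gripper open.
Joint ranges: [-2.96, 2.96], [-0.34, 2.1], [-1.41, 1.46], [0.24, 2.44], [-1.37, 4.51], [0.17, 1.92], [-2.96, 2.96]. Speed limits (rad/s): [2.39, 2.39, 3.14, 3.14, 3.14, 3.14, 3.14].

INTERFACE

Orientations are given as a unit quaternion [w, x, y, z].
In Python, from station import bot gives the robot as it stands.
- The arm moves only by the tool jog_arm, never from a script. Its argument "deltas" is a list of rows, each a list of 7 numbers: the shift along the world's x, y, z in m, then the turn, a rotation vector about the world's x, y, z in rad, then the opening, from 0 (shut) to 1 (fully open). In form: [[x, y, z, rx, ry, rz, grip], ...]. A call has 1 to 10 rows; each row shifts and turns the commanded pose from where the row before left it; what a row does not reach is not made up. A row lasts 1/10 s, in which the tool goes at most 50 mm and 8.59 degrees, less where a joint would pass 70% of its speed; a pose out of reach is approached as far as the arm can. A call with a gripper value outside its range is refused whole. The fingers move at their own pace and stop on an object; "newtons" is the grip in N (left out, the last holds). Time passes only in rows, so rows that do not move let the fingers close. It gives the time, the measured TCP pose, the force, the opening and the grip force at its end, in the units of the state.
- bot.get_obs(): the state, without advancing time (a new reading comes with each control period).
- bot.read_camera(name): name is "side" or "top" or "wrist"; returns a dict with "img" (480x640x3 uint8, red, green, blue), "K" (3x3 intrinsics, pixels), "eye" and "attitude" of the camera in the world. Camera axes: x right, y down, z forward; pixel columns grow to the right and rows downward; lengths in m; the calibration is good to about 2 mm. A picture is of the moment at which its call begins. There is no depth.
- bot.hand_in(): hands the job in; it is judged then, once.
The state is a dict: "t": time; "q": joint angles; "joint_vel": joint speeds; "joint_torque": joint torques, N m; "eef_pos": TCP position; "tool_rot": TCP orientation; "contact_force": force on the tool from outside, world axes, zero at the start; "torque": the same for the moment, N m; "gripper_width": opening from 0.0 (shut) to 1.0 (fully open); "grasp_force": force on a finger pad.
Only numpy, scipy, OpenCV 4.12 (cv2) and the standard library are available. Lean on these libraries where they do the work, as an engineer would, in place of code of your own. Each camera call takes 0.05 s, during which the arm holds its last target. There are 200 camera calls.

## Working session

There is one attempt and no reset: what is moved stays moved. The work goes in short steps, Python scripts to look and compute and a tool call to move; the robot and the scene stay as the last step left them, time stands still between calls to the robot, and variables do not carry over. Pictures are saved under pics/ and viewed, at most 10 in all, crops included, and the job is handed in when it is done.

Besides the shell and the picture viewer there is one more tool, called after "Emit:" as name([rows], argument=value, ...), one row to a line, values as JSON. jog_arm: Moves the arm, as the interface text tells. Its arguments: {"type":"object","properties":{"deltas":{"type":"array"},"newtons":{"type":"number"}},"required":["deltas"]}

```bash
mkdir -p pics
cat > h.py <<'E'
import numpy as np, cv2
from scipy.spatial.transform import Rotation as R
from station import bot
def rot(a):
    a=np.array(a,float)
    return a if a.shape==(3,3) else R.from_quat(a[[1,2,3,0]]).as_matrix()
def snap(name,fn):
    c=bot.read_camera(name); cv2.imwrite('pics/'+fn+'.png',c['img'][:,:,::-1])
    np.savez('pics/'+fn+'.npz',K=c['K'],eye=c['eye'],A=rot(c['attitude'])); return c
def ray(fn,u,v):
    d=np.load('pics/'+fn+'.npz'); r=d['A']@np.linalg.solve(d['K'],[u,v,1.]); return d['eye'],r/np.linalg.norm(r)
def atz(fn,u,v,z):
    e,r=ray(fn,u,v); return e+r*(z-e[2])/r[2]
def tri(*obs):
    M=np.zeros((3,3));b=np.zeros(3);L=[ray(*o) for o in obs]
    for e,r in L:
        P=np.eye(3)-np.outer(r,r);M+=P;b+=P@e
    p=np.linalg.solve(M,b); return p,[np.linalg.norm((np.eye(3)-np.outer(r,r))@(p-e)) for e,r in L]
def proj(fn,p):
    d=np.load('pics/'+fn+'.npz'); q=d['K']@(d['A'].T@(np.array(p)-d['eye'])); return q[:2]/q[2]
E
python3 - <<'E'
from h import *
for n in('top','side'):
    c=snap(n,n+'0'); print(n,c['eye'],c['attitude'],c['K'])
o=bot.get_obs(); print(o['t'],o['eef_pos'],o['tool_rot'],o['contact_force'],bot.tip_reach)
E
```

```text
top [ 0.42359867 -0.08858785  0.91291371] [-0.08220589  0.72377603 -0.68054428  0.07905653] [[496.39328852   0.         322.77214836]
 [  0.         496.39328852 239.71345679]
 [  0.           0.           1.        ]]
side [-0.0787377   0.56253399  0.66013606] [ 0.18721646 -0.34725588  0.80540424 -0.44236564] [[599.12321893   0.         310.7191104 ]
 [  0.         599.12321893 232.3338851 ]
 [  0.           0.           1.        ]]
0.1 [ 0.22797939 -0.63480621  0.25242981] [-7.96034785e-04  9.85173765e-01  1.71557516e-01 -1.92473900e-04] [-1.27667595  0.70746878  0.09348907] 0.022
```

View pics/top0.png

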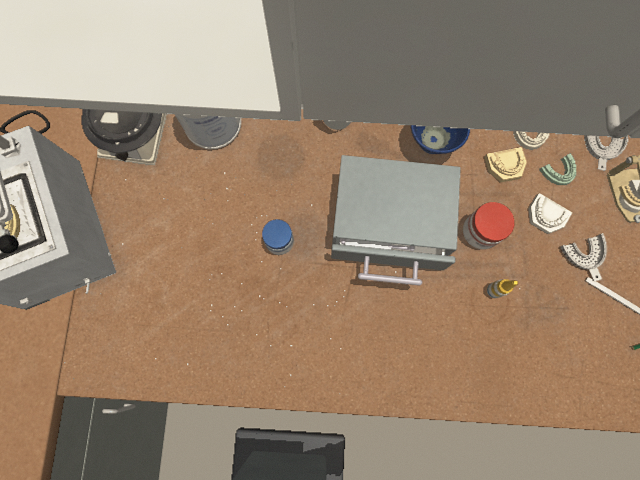

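View pics/side0.png

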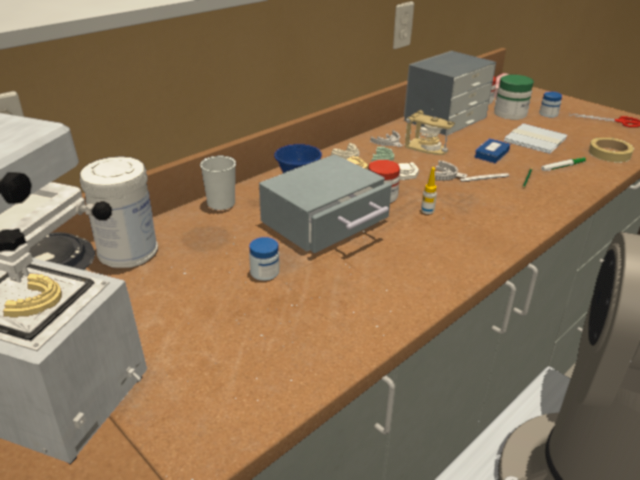

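Top view: the handle bar runs (360,278)–(420,282), with housing top corners at (341,157), (460,165) and (457,250). The jar lids are at (277,233) and (493,223), and the bottle at (500,290). Side view: the handle bar runs (347,222)–(387,207).

```bash
python3 - <<'E'
from h import *
a=tri(('top0',360.5,279),('side0',346,222)); b=tri(('top0',420,282.5),('side0',386.5,207)); print(a,b)
for u,v in((360.5,279),(420,282.5)): print('bar@.066',atz('top0',u,v,.066))
for u,v in((341,157),(460,165),(457,250),(334,241)): print('house@.095',atz('top0',u,v,.095))
for n,u,v,z in(('sep',277,233,.062),('pum',493,223,.075),('glue',512,284,.105),('glue base',493,293,0.01)): print(n,atz('top0',u,v,z))
E
python3 - <<'E'
import cv2
a=cv2.imread('pics/top0.png')[140:305,320:530]; b=cv2.imread('pics/side0.png')[150:265,250:450]
a=cv2.resize(a,(400,314),interpolation=cv2.INTER_CUBIC);b=cv2.resize(b,(400,230),interpolation=cv2.INTER_CUBIC)
import numpy as np
cv2.imwrite('pics/c1.png',np.vstack([a,b]))
E
```

```text
(array([ 0.55743321, -0.14373307,  0.07685664]), [np.float64(0.005097513929496144), np.float64(0.005097513929496214)]) (array([ 0.55493866, -0.24944823,  0.06899923]), [np.float64(1.9843486580329556e-05), np.float64(1.984348658020675e-05)])
bar@.066 [ 0.55514834 -0.14771021  0.066     ]
bar@.066 [ 0.55538968 -0.25003209  0.066     ]
house@.095 [ 0.76483708 -0.1018907   0.095     ]
house@.095 [ 0.76286915 -0.31107733  0.095     ]
house@.095 [ 0.60987816 -0.3058232   0.095     ]
house@.095 [ 0.61260416 -0.0981039   0.095     ]
sep [0.62847795 0.00275011 0.062     ]
pum [ 0.66664882 -0.37399939  0.075     ]
glue [ 0.55613361 -0.39318641  0.105     ]
glue base [ 0.55301707 -0.39397203  0.01      ]
```

Emit:
jog_arm([
  [0.0164, 0.0218, 0, 0, 0, 0.0605, 0.3],
  [0.0164, 0.0218, 0, 0, 0, 0.0605, 0.3],
  [0.0164, 0.0218, 0, 0, 0, 0.0605, 0.3],
  [0.0164, 0.0218, 0, 0, 0, 0.0605, 0.3],
  [0.0164, 0.0218, 0, 0, 0, 0.0605, 0.3],
  [0.0164, 0.0218, 0, 0, 0, 0.0605, 0.3],
  [0.0164, 0.0218, 0, 0, 0, 0.0605, 0.3],
  [0.0164, 0.0218, 0, 0, 0, 0.0605, 0.3],
  [0.0164, 0.0218, 0, 0, 0, 0.0605, 0.3],
  [0.0164, 0.0218, 0, 0, 0, 0.0605, 0.3],
], newtons=60)

```text
t: 1.1
eef_pos: [0.3935, -0.4154, 0.2534]
tool_rot: [0.0, 0.888, 0.459, 0.0]
contact_force: [0.1, -0.8, -1.1]
gripper_width: 0.301
grasp_force: 0.0
```

Emit:
jog_arm([
  [0.0164, 0.0218, 0, 0, 0, 0.0605, 0.3],
  [0.0164, 0.0218, 0, 0, 0, 0.0605, 0.3],
  [0.0164, 0.0218, 0, 0, 0, 0.0605, 0.3],
  [0.0164, 0.0218, 0, 0, 0, 0.0605, 0.3],
  [0.0164, 0.0218, 0, 0, 0, 0.0605, 0.3],
  [0.0164, 0.0218, 0, 0, 0, 0.0605, 0.3],
  [0.0164, 0.0218, 0, 0, 0, 0.0605, 0.3],
  [0.0164, 0.0218, 0, 0, 0, 0.0605, 0.3],
  [0.0164, 0.0218, 0, 0, 0, 0.0605, 0.3],
  [0, 0, 0, 0, 0, 0, 0.3],
])

```text
t: 2.1
eef_pos: [0.5427, -0.2155, 0.2535]
tool_rot: [-0.0, 0.73, 0.683, 0.002]
contact_force: [0.2, 0.4, -0.0]
gripper_width: 0.296
grasp_force: 0.0
```

Run:
```python
from h import *
c=snap('wrist','w1'); print(c['eye'])
o=bot.get_obs(); print(o['eef_pos'],rot(o['tool_rot']),o['contact_force'],o['gripper_width'],bot.tip_reach,o['q'])
print(proj('w1',[.555,-.199,.066]),proj('w1',[.611,-.202,.095]))
```

```text
[ 0.54839806 -0.1319572   0.37495935]
[ 0.54127516 -0.21801746  0.25325174] [[ 7.06402915e-02  9.97501714e-01  5.29271106e-04]
 [ 9.97501226e-01 -7.06408324e-02  1.08450237e-03]
 [ 1.11918112e-03  4.51339014e-04 -9.99999272e-01]] [-0.64297197 -0.09299052  0.6179244 ] 0.30178628837198596 0.022 [ 0.58798409  0.35647694 -0.39417134  1.75881405  0.1532079   1.05638691
  0.06981772]
[323.19972914 198.20735106] [404.81966627 206.11341388]
```

View pics/w1.png

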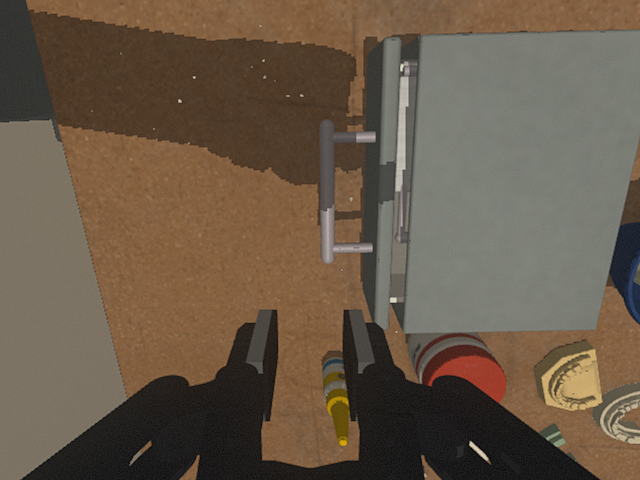

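Wrist view: the bar runs (327,122)–(327,262). The housing front top edge runs (420,37)–(404,332), and the panel top edge is at about x=380–400.

Run:
```python
from h import *
print(tri(('top0',390,280.7),('w1',327,192)), tri(('top0',390,280.7),('w1',327,192),('side0',366.5,214.5)))
A=atz('w1',327,122,.066);B=atz('w1',327,262,.066);print(A,B,np.degrees(np.arctan2(-(A-B)[0],(A-B)[1])))
A=atz('w1',420,37,.095);B=atz('w1',404,332,.095);print(A,B,np.degrees(np.arctan2(-(A-B)[0],(A-B)[1])))
A=atz('w1',385,38,.090);B=atz('w1',375,328,.090);print('panel',A,B)
A=atz('w1',400,38,.090);B=atz('w1',389,328,.090);print('panel back',A,B)
C=atz('w1',597,328,.095);print(C, np.degrees(np.arctan2(*(C-atz('w1',404,332,.095))[[1,0]])))
```

```text
(array([ 0.55965565, -0.20163045,  0.03469555]), [np.float64(0.0010355933586373262), np.float64(0.001035593358637383)]) (array([ 0.55680665, -0.1949403 ,  0.07262734]), [np.float64(0.0036649462590343613), np.float64(0.0021794534376449043), np.float64(0.001646744769926061)])
[ 0.56074214 -0.14335101  0.066     ] [ 0.5552503  -0.25143633  0.066     ] -2.9087107798226395
[ 0.61922525 -0.09593638  0.095     ] [ 0.61139779 -0.30231139  0.095     ] -2.1720906100523605
panel [ 0.59860717 -0.09445892  0.09      ] [ 0.5896591  -0.30025733  0.09      ]
panel back [ 0.60799003 -0.09505891  0.09      ] [ 0.60067897 -0.30098062  0.09      ]
[ 0.76084302 -0.30858744  0.095     ] -2.4047615695477016
```

Emit:
jog_arm([
  [0.005, 0.007, -0.013, 0, 0, 0.012, 0.3],
  [0.005, 0.007, -0.03, 0, 0, 0.012, 0.3],
  [0.0055, 0.006, -0.03, 0, 0, 0.012, 0.3],
  [0, 0, -0.03, 0, 0, 0, 0.3],
  [0, 0, -0.03, 0, 0, 0, 0.3],
  [0, 0, 0, 0, 0, 0, 0.3],
  [0, 0, 0, 0, 0, 0, 0.3],
])

```text
t: 2.85
eef_pos: [0.5548, -0.2013, 0.1199]
tool_rot: [-0.001, 0.721, 0.692, -0.0]
contact_force: [0.6, 0.6, 0.3]
gripper_width: 0.297
grasp_force: 0.0
```

Run:
```python
from h import *
c=snap('wrist','w2'); o=bot.get_obs(); print(o['eef_pos'],rot(o['tool_rot']),o['contact_force'])
print(proj('w2',[.5565,-.198,.066]), proj('w2',o['eef_pos']), proj('w2',o['eef_pos']-[0,0,.022]))
```

```text
[ 0.55569716 -0.20148099  0.12108708] [[ 4.10796533e-02  9.99155493e-01  8.73372679e-04]
 [ 9.99155843e-01 -4.10794176e-02 -2.86144807e-04]
 [-2.50025515e-04  8.84390146e-04 -9.99999578e-01]] [0.01115178 0.00865545 0.9558971 ]
[312.13879492 287.37257367] [310.86820172 363.96838868] [310.79274841 330.70174627]
```

View pics/w2.png

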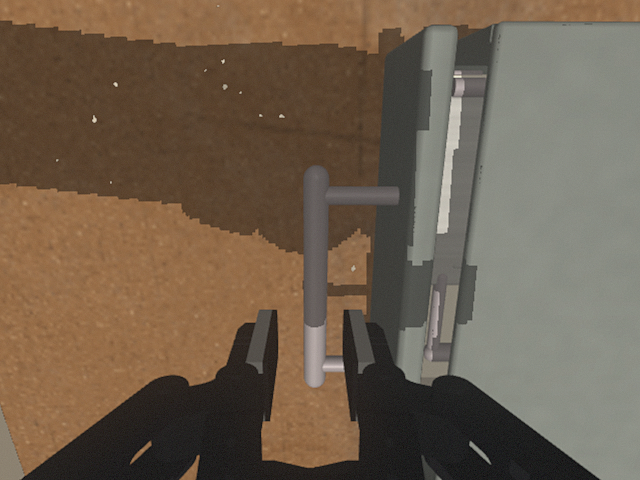

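Close look: the bar (316,166–388) lies between the jaws, centred within about 2 mm, and the far finger clears the panel. I'll descend and pinch.

Emit:
jog_arm([
  [0.0015, 0.003, -0.018, 0, 0, 0, 0.3],
  [0, 0, -0.018, 0, 0, 0, 0.3],
  [0, 0, -0.016, 0, 0, 0, 0.3],
  [0, 0, 0, 0, 0, 0, 0.3],
  [0, 0, 0, 0, 0, 0, 0],
  [0, 0, 0, 0, 0, 0, 0],
  [0, 0, 0, 0, 0, 0, 0],
], newtons=60)

```text
t: 3.6
eef_pos: [0.5579, -0.1986, 0.0696]
tool_rot: [0.001, 0.721, 0.692, 0.001]
contact_force: [0.1, -1.1, 6.5]
gripper_width: 0.106
grasp_force: 58.5
```

Emit:
jog_arm([
  [-0.004, 0.0001, 0, 0, 0, 0, 0],
  [-0.008, 0.0003, 0, 0, 0, 0, 0],
  [-0.01, 0.0003, 0, 0, 0, 0, 0],
  [-0.01, 0.0004, 0, 0, 0, 0, 0],
  [-0.01, 0.0003, 0, 0, 0, 0, 0],
  [-0.01, 0.0004, 0, 0, 0, 0, 0],
  [-0.01, 0.0003, 0, 0, 0, 0, 0],
  [-0.01, 0.0004, 0, 0, 0, 0, 0],
  [-0.005, 0.0002, 0, 0, 0, 0, 0],
  [-0.003, 0.0001, 0, 0, 0, 0, 0],
])

```text
t: 4.6
eef_pos: [0.4775, -0.195, 0.0695]
tool_rot: [0.001, 0.721, 0.693, 0.001]
contact_force: [2.1, 0.8, 9.3]
gripper_width: 0.099
grasp_force: 59.5
```

Emit:
jog_arm([
  [-0.003, 0.0001, 0, 0, 0, 0, 0],
  [-0.003, 0.0001, 0, 0, 0, 0, 0],
  [0, 0, 0, 0, 0, 0, 0],
])

```text
t: 4.9
eef_pos: [0.4714, -0.1947, 0.0695]
tool_rot: [0.001, 0.721, 0.693, 0.001]
contact_force: [1.4, 2.9, 10.1]
gripper_width: 0.104
grasp_force: 59.8
```

Emit:
jog_arm([
  [-0.003, 0.0001, 0, 0, 0, 0, 0],
  [-0.003, 0.0001, 0, 0, 0, 0, 0],
  [-0.002, 0.0001, 0, 0, 0, 0, 0],
  [0, 0, 0, 0, 0, 0, 0],
])

```text
t: 5.3
eef_pos: [0.4636, -0.1944, 0.0695]
tool_rot: [0.001, 0.721, 0.693, 0.001]
contact_force: [1.8, 1.5, 10.9]
gripper_width: 0.105
grasp_force: 59.7
```

Emit:
jog_arm([
  [-0.003, 0.0001, 0, 0, 0, 0, 0],
  [-0.002, 0.0001, 0, 0, 0, 0, 0],
  [0, 0, 0, 0, 0, 0, 0],
])

```text
t: 5.6
eef_pos: [0.462, -0.1943, 0.0696]
tool_rot: [0.003, 0.721, 0.693, 0.003]
contact_force: [10.7, 0.4, -1.3]
gripper_width: 0.102
grasp_force: 58.8
```

Emit:
jog_arm([
  [-0.002, 0, 0, 0, 0, 0, 0],
  [0, 0, 0, 0, 0, 0, 0],
])

```text
t: 5.8
eef_pos: [0.4619, -0.1943, 0.0696]
tool_rot: [0.005, 0.721, 0.693, 0.005]
contact_force: [17.3, -0.1, -8.7]
gripper_width: 0.108
grasp_force: 58.7
```

Emit:
jog_arm([
  [0.003, 0, 0, 0, 0, 0, 0.3],
  [0, 0, 0, 0, 0, 0, 0.3],
  [0, 0, 0, 0, 0, 0, 0.3],
  [0, 0, 0.015, 0, 0, 0, 0.3],
  [0, 0, 0.025, 0, 0, 0, 0.3],
  [0, 0, 0.03, 0, 0, 0, 0.3],
  [0.01, 0, 0.04, 0, 0, 0.1, 0.3],
  [0.02, 0, 0.04, 0, 0, 0.1, 0.3],
  [0.02, 0, 0.03, 0, 0, 0.1, 0.3],
])

```text
t: 6.7
eef_pos: [0.5084, -0.1948, 0.2506]
tool_rot: [0.0, 0.608, 0.794, -0.0]
contact_force: [2.1, 0.4, 0.7]
gripper_width: 0.3
grasp_force: 0.0
```

Emit:
jog_arm([
  [0.01, 0, 0, 0, 0, 0.13, 0.3],
  [0.01, 0, 0, 0, 0, 0.13, 0.3],
  [0.01, 0, 0, 0, 0, 0.13, 0.3],
  [0.01, 0, 0, 0, 0, 0.13, 0.3],
  [0, 0, 0, 0, 0, 0.13, 0.3],
  [0, 0, 0, 0, 0, 0.13, 0.3],
  [0, 0, 0, 0, 0, 0.13, 0.3],
  [0, 0, 0, 0, 0, 0.13, 0.3],
  [0, 0, 0, 0, 0, 0.13, 0.3],
  [0, 0, 0, 0, 0, 0.1, 0.3],
])

```text
t: 7.7
eef_pos: [0.5475, -0.1947, 0.2475]
tool_rot: [-0.001, 0.018, 1.0, -0.0]
contact_force: [0.4, -0.1, -0.4]
gripper_width: 0.3
grasp_force: 0.0
```

Run:
```python
from h import *
c=snap('wrist','w3'); snap('top','t3'); snap('side','s3')
o=bot.get_obs(); print(o['t'],o['eef_pos'],rot(o['tool_rot']),o['contact_force'],o['q'],c['eye'])
print(proj('w3',[.462,-.194,.066]))
a=cv2.imread('pics/t3.png')[180:360,310:550]; b=cv2.imread('pics/s3.png')[150:290,240:450]
cv2.imwrite('pics/c3.png',np.vstack([cv2.resize(a,(720,540),interpolation=cv2.INTER_CUBIC)]))
```

```text
7.85 [ 0.54777607 -0.19476919  0.24768902] [[-9.99036450e-01  4.38524086e-02 -1.77135809e-03]
 [ 4.38520515e-02  9.99038007e-01  2.39977978e-04]
 [ 1.78017767e-03  1.62069062e-04 -9.99998402e-01]] [-0.24133241 -0.4635887  -0.13370725] [ 0.79962897  0.42416111 -0.73423349  1.75173137  0.31630181  1.08945023
  1.48730039] [ 0.46438216 -0.19146054  0.36901868]
[306.09731532 102.53768239]
```

View pics/w3.png

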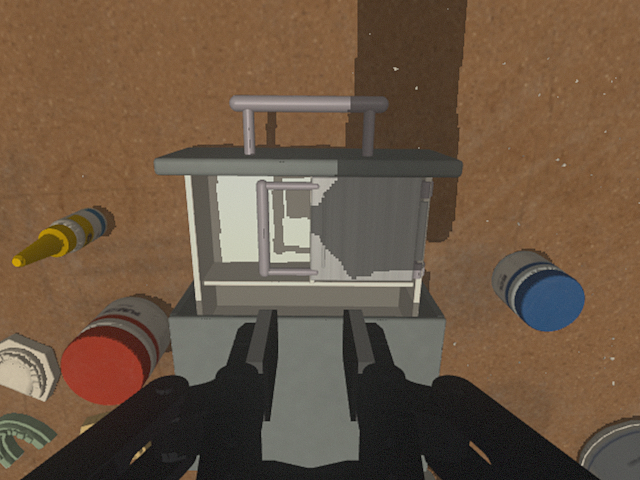

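Wrist view: the handle is at (309,103) as predicted, so the drawer stayed out. The pull rod runs (262,182)–(264,273), centre (263,228). The hinge pins are at (427,190) and (419,270). Next I'll check the top view for a second measurement.

View pics/c3.png

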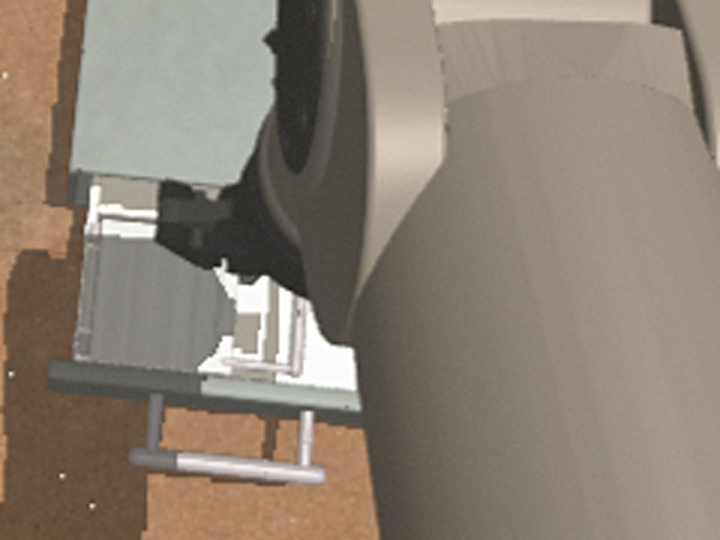

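Run:
```python
from h import *
for n,u,v in(('rodA',262,182),('rodB',264,273),('rod',263,228),('hingeA',427,190),('hingeB',419,270),('hinge',423,230),('h',309,103)): p=atz('w3',u,v,.068);print(n,p, (proj('t3',p)-[310,180])*3, proj('s3',p))
```

```text
rodA [ 0.51611938 -0.22852632  0.068     ] [291.47457091 373.51960652] [394.91848119 218.71309641]
rodB [ 0.58851996 -0.23217544  0.068     ] [300.65983751 248.13044009] [367.83221623 204.19136491]
rod [ 0.55136496 -0.23031117  0.068     ] [296.00493069 311.87717657] [381.4668426  211.49825756]
hingeA [ 0.52628019 -0.10667621  0.068     ] [ 77.3725324  342.37099584] [346.95066344 240.57429252]
hingeB [ 0.59019557 -0.10931032  0.068     ] [ 88.04011952 232.36598564] [323.06276837 226.26540278]
hinge [ 0.55718657 -0.10794993  0.068     ] [ 82.57594852 288.71295338] [335.17961015 233.5234116 ]
h [ 0.4623875  -0.19198285  0.068     ] [223.75566078 465.98144731] [404.88774857 237.08351651]
```

The top crop shows the rod's lower end at (295,373) and hinge pins at (83,342) and (93,228). These agree with the wrist estimate within about 2 mm. Next I go above the rod and look from close.

Emit:
jog_arm([
  [0.001, -0.009, -0.015, 0, 0, 0, 0.3],
  [0.001, -0.009, -0.03, 0, 0, 0, 0.3],
  [0.001, -0.009, -0.03, 0, 0, 0, 0.3],
  [0.001, -0.009, -0.03, 0, 0, 0, 0.3],
  [0, 0, -0.025, 0, 0, 0, 0.3],
  [0, 0, 0, 0, 0, 0, 0.3],
  [0, 0, 0, 0, 0, 0, 0.3],
])

```text
t: 8.55
eef_pos: [0.5524, -0.2305, 0.1178]
tool_rot: [-0.001, 0.021, 1.0, 0.0]
contact_force: [-0.5, -0.1, 0.1]
gripper_width: 0.297
grasp_force: 0.0
```

Run:
```python
from h import *
c=snap('wrist','w4'); o=bot.get_obs(); print(o['t'],o['eef_pos'],rot(o['tool_rot'])[:2,1],o['contact_force'])
print(proj('w4',[.5515,-.231,.068]))
```

```text
8.6 [ 0.55325403 -0.23051925  0.11892231] [0.04166039 0.99913183] [ 0.34124735 -0.00950752 -0.41771112]
[307.77569245 294.70996292]
```

View pics/w4.png

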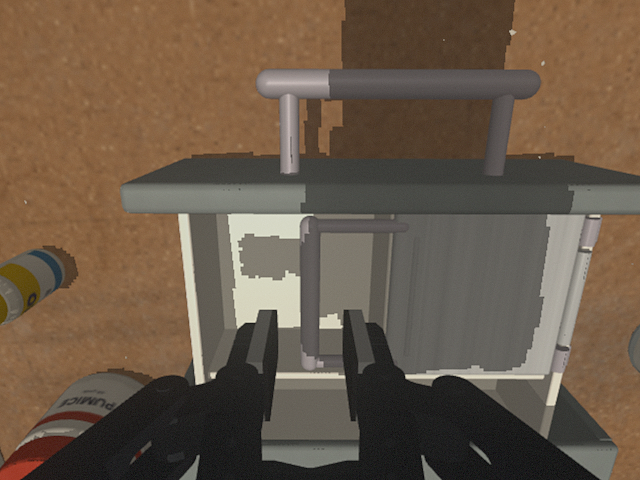

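Rod at (310,220)–(310,366), centred between the jaws (prediction 308,295). The hinge pins are at (592,230) and (563,358).

Run:
```python
from h import *
print('rod',tri(('w3',263,228),('w4',310,293)), tri(('w3',263,228),('w4',310,293),('t3',310+299/3,180+312/3)))
print('hA',tri(('w3',427,190),('w4',592,230),('t3',310+83/3,180+342/3)))
print('hB',tri(('w3',419,270),('w4',563,358),('t3',310+93/3,180+228/3)))
for u,v in((310,293),(592,230),(563,358)):print(atz('w4',u,v,.068))
```

```text
rod (array([ 0.55165522, -0.23024292,  0.06635961]), [np.float64(0.0003238991531686805), np.float64(0.0003238991531687486)]) (array([ 0.55097832, -0.23067804,  0.06863912]), [np.float64(0.0004926575850673294), np.float64(0.000922777358614043), np.float64(0.0012505553907351558)])
hA (array([ 0.52510422, -0.10894317,  0.07279398]), [np.float64(0.0008931490663617518), np.float64(0.001189356722230448), np.float64(0.0012665823869612944)])
hB (array([ 0.59021976, -0.11047206,  0.07035845]), [np.float64(0.0011069328903931391), np.float64(0.001551739778679958), np.float64(0.0026566089947629833)])
[ 0.55067586 -0.22994254  0.068     ]
[ 0.52542808 -0.105895    0.068     ]
[ 0.5904786  -0.10810298  0.068     ]
```

Emit:
jog_arm([
  [-0.0015, 0.0005, -0.016, 0, 0, 0, 0.3],
  [0, 0, -0.016, 0, 0, 0, 0.3],
  [0, 0, -0.0155, 0, 0, 0, 0.3],
  [0, 0, 0, 0, 0, 0, 0.3],
  [0, 0, 0, 0, 0, 0, 0],
  [0, 0, 0, 0, 0, 0, 0],
  [0, 0, 0, 0, 0, 0, 0],
], newtons=40)

```text
t: 9.3
eef_pos: [0.5511, -0.2306, 0.0711]
tool_rot: [-0.0, 0.021, 1.0, -0.0]
contact_force: [-0.4, -2.2, -1.2]
gripper_width: 0.089
grasp_force: 38.9
```

Run:
```python
from h import *
o=bot.get_obs(); print(o['t'],o['eef_pos'],rot(o['tool_rot'])[:,2],o['contact_force'],o['gripper_width'],o['grasp_force'])
d=np.radians(np.arange(0,91,5)); y=.12*(1-np.cos(d)); z=.12*np.sin(d)
print(np.round(np.c_[d[1:]*57.3,np.diff(y),np.diff(z)],4).tolist())
```

```text
9.3 [ 0.55114108 -0.2305812   0.07112663] [-1.13074646e-04 -6.15582565e-04 -9.99999804e-01] [-0.42580016 -2.21985597 -1.22735673] 0.08863076429252688 38.89248847961426
[[5.0004, 0.0005, 0.0105], [10.0007, 0.0014, 0.0104], [15.0011, 0.0023, 0.0102], [20.0015, 0.0031, 0.01], [25.0018, 0.004, 0.0097], [30.0022, 0.0048, 0.0093], [35.0026, 0.0056, 0.0088], [40.0029, 0.0064, 0.0083], [45.0033, 0.0071, 0.0077], [50.0037, 0.0077, 0.0071], [55.0041, 0.0083, 0.0064], [60.0044, 0.0088, 0.0056], [65.0048, 0.0093, 0.0048], [70.0052, 0.0097, 0.004], [75.0055, 0.01, 0.0031], [80.0059, 0.0102, 0.0023], [85.0063, 0.0104, 0.0014], [90.0066, 0.0105, 0.0005]]
```

Emit:
jog_arm([
  [0, 0.0005, 0.0105, 0, 0, 0, 0],
  [0, 0.0014, 0.0104, 0, 0, 0, 0],
  [0.0001, 0.0023, 0.0102, 0, 0, 0, 0],
  [0.0001, 0.0031, 0.01, 0, 0, 0, 0],
  [0.0001, 0.004, 0.0097, 0, 0, 0, 0],
  [0.0002, 0.0048, 0.0093, 0, 0, 0, 0],
  [0.0002, 0.0056, 0.0088, 0, 0, 0, 0],
  [0.0002, 0.0064, 0.0083, 0, 0, 0, 0],
  [0.0002, 0.0071, 0.0077, 0, 0, 0, 0],
  [0, 0, 0, 0, 0, 0, 0],
])

```text
t: 10.3
eef_pos: [0.5534, -0.1954, 0.1584]
tool_rot: [0.001, 0.021, 1.0, -0.001]
contact_force: [-1.0, -6.4, 4.1]
gripper_width: 0.086
grasp_force: 39.1
```

Emit:
jog_arm([
  [0.0001, 0.0077, 0.0071, 0, 0, 0, 0],
  [0.0001, 0.0083, 0.0064, 0, 0, 0, 0],
  [0.0001, 0.0088, 0.0056, 0, 0, 0, 0],
  [0.0001, 0.0093, 0.0048, 0, 0, 0, 0],
  [0.0001, 0.0097, 0.004, 0, 0, 0, 0],
  [0.0001, 0.01, 0.0031, 0, 0, 0, 0],
  [0.0001, 0.0102, 0.0023, 0, 0, 0, 0],
  [0, 0, 0, 0, 0, 0, 0],
  [0, 0, 0, 0, 0, 0, 0],
])

```text
t: 11.2
eef_pos: [0.5554, -0.1294, 0.1916]
tool_rot: [0.003, 0.02, 1.0, -0.0]
contact_force: [1.2, -2.4, 9.9]
gripper_width: 0.085
grasp_force: 41.0
```

Run:
```python
from h import *
for n in('wrist','top','side'): snap(n,n+'5')
o=bot.get_obs(); p=o['eef_pos'];print(o['t'],p,o['contact_force'],o['gripper_width'],o['grasp_force'])
print(proj('wrist5',[.462,-.194,.066]),proj('top5',[.462,-.194,.066]),proj('side5',[.462,-.194,.066]),proj('side5',p-[0,0,.003]))
w=cv2.imread('pics/wrist5.png'); s=cv2.imread('pics/side5.png')[90:290,260:480]; t=cv2.imread('pics/top5.png')[180:330,310:460]
f=lambda a,k:cv2.resize(a,None,fx=k,fy=k,interpolation=cv2.INTER_CUBIC)
im=np.zeros((600,800,3),np.uint8); im[:300,:400]=f(w,.625); im[:300,400:700]=f(t,2); S=f(s,1.5); im[300:600,:330]=S
c=f(s[30:180,60:200],2); im[300:600,340:620]=c
cv2.imwrite('pics/m5.png',im)
```

```text
11.35 [ 0.55537237 -0.12982265  0.19155449] [ 1.71643365 -3.24016524 11.56482552] 0.08939898951546 40.975661873817444
[188.04823673  89.451807  ] [385.6322845  335.68344252] [405.65795803 237.6775208 ] [346.64419743 171.0487842 ]
```

View pics/m5.png

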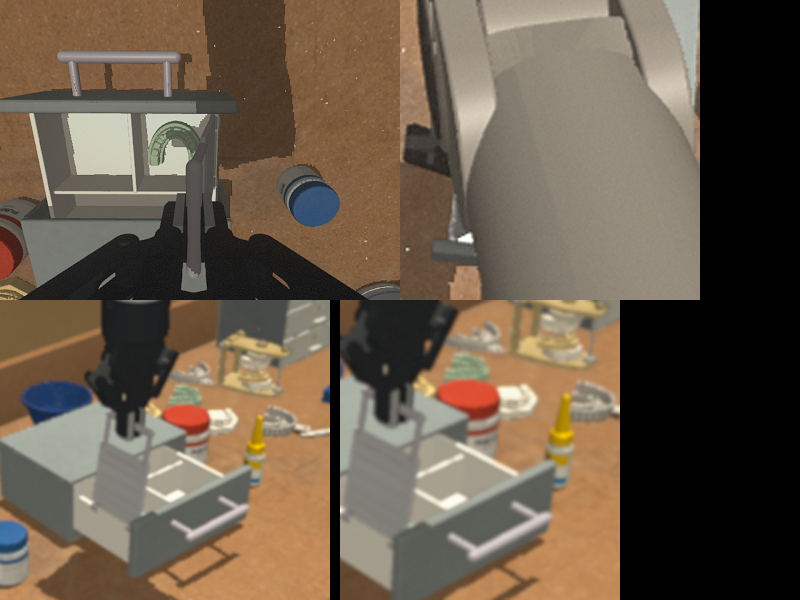

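The flap is up about 81°, pinched, and the handle is at its predicted pixel, so the drawer is still out. A circle through the TCP track puts the hinge at y ≈ -0.111, so about 19 mm remain. I'll also relieve the 2 mm z bias.

Emit:
jog_arm([
  [0.0001, 0.005, 0.0018, 0, 0, 0, 0],
  [0.0001, 0.005, 0.0012, 0, 0, 0, 0],
  [0.0001, 0.005, 0.0005, 0, 0, 0, 0],
  [0.0001, 0.0037, 0.0002, 0, 0, 0, 0],
  [0, 0, 0, 0, 0, 0, 0],
  [0, 0, 0, 0, 0, 0, 0],
  [0, 0, 0, 0, 0, 0, 0],
])

```text
t: 12.05
eef_pos: [0.5561, -0.1107, 0.1939]
tool_rot: [0.003, 0.02, 1.0, 0.001]
contact_force: [8.8, -1.3, -1.7]
gripper_width: 0.085
grasp_force: 39.2
```

Run:
```python
from h import *
for n in('wrist','side'): snap(n,n+'6')
o=bot.get_obs(); p=o['eef_pos'];print(o['t'],p,o['contact_force'],o['torque'],o['gripper_width'],o['grasp_force'])
print('handle',proj('wrist6',[.462,-.194,.066]),'side tcp',proj('side6',p),'side hinge',proj('side6',[.5255,-.1075,.068]),proj('side6',[.590,-.1095,.068]))
print('plate edge pred',[proj('side6',[x,-.11,z]) for x in(.512,.594) for z in(.068,.149)])
w=cv2.imread('pics/wrist6.png'); s=cv2.imread('pics/side6.png')[130:280,290:410]
f=lambda a,k:cv2.resize(a,None,fx=k,fy=k,interpolation=cv2.INTER_CUBIC)
im=np.zeros((600,800,3),np.uint8); im[:,:480]=f(s,4); im[:240,480:800]=f(w,.5); im[250:600,490:790]=f(w[150:480,200:483],1.06)[:350,:300]
cv2.imwrite('pics/m6.png',im)
```

```text
12.15 [ 0.55605801 -0.11068366  0.19385349] [ 7.92046959 -1.71060867 -2.36680073] [-0.43844247 -1.64150161 -0.01370852] 0.08887436314776871 39.247448444366455
handle [155.4719581   89.57667201] side tcp [338.78771389 171.57715553] side hinge [347.58162092 240.57674519] [323.20880404 226.26927084]
plate edge pred [array([354.03376077, 243.08996013]), array([356.1415265 , 203.71946448]), array([321.89888456, 225.34346948]), array([322.60690775, 187.07953102])]
```

View pics/m6.png

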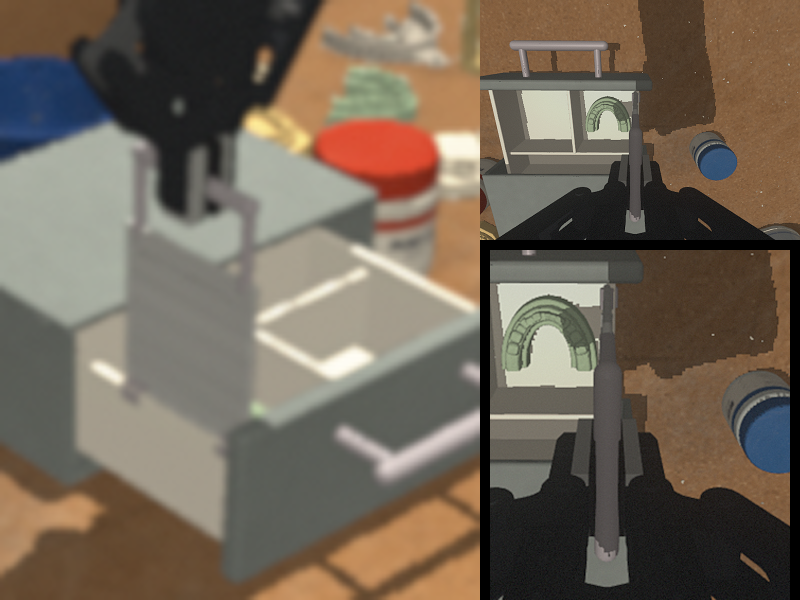

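The flap's edges are vertical in the side view (top-left (322,187), bottom-left (322,227)). The TCP is over the hinge at y = -0.111, within about 1°. The handle is still at its predicted pixel, the jars and bottle stand untouched, and the grip is holding.

```bash
python3 -c "
from station import bot
print(bot.hand_in())"
```

```text
the job is handed in; nothing more can be done
None
```

I handed the job in at about 12 s of the 45 s limit: the drawer is fully out at its stop, and the gripper holds the flap upright over its hinge, within about 1° by my measurements. The flap was never let go and the arm touched neither the jars nor the bottle; no verdict came back on handing in.

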